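Free the culture dish from the shaker's unmarked clamp screws

ROBOT

A 6-joint arm with a two-finger parallel gripper is mounted at the origin on a cart in front of the work surface, level with it; the furniture and walls round the work are solid. World frame = base frame: x ahead of the robot, y to its left, z up, the work surface at z = 0. Lengths are in m, angles in rad, forces in N, time in s.
With the tool pointing down it reaches from about 0.3 to 0.775 m from the base axis. Payload 14.6 kg.
Tool frame: the origin (TCP) lies at the centre of the arm's flange, where the gripper is bolted on; the fingertips stand 199 mm ahead of it and the grasp point (between the pads) lies ctrl.tcp_to_grasp ahead of it (ctrl.tcp_to_grasp is the distance from the TCP to the grasp point, in m); z points along the fingers, y is the line along which they close (so a half turn about z gives the same grasp; the last joint's range is limited). The gripper opens to 94 mm and grips with 3 to 60 N. Pads are 16 mm wide; open, the fingers measure 119 mm over their backs; the gripper's body (75 mm by 177 mm) begins 78 mm behind the grasp point.
Start: joints at [1.179, 0.3, 1.521, -0, 1.321, -0.067], TCP at [0.176, 0.521, 0.405] pointing down, gripper open.
Joint ranges: [-3.03, 3.03], [-0.79, 2.21], [0.23, 2.52], [-1.04, 4.18], [0, 3.07], [-2.55, 2.55]. Speed limits (rad/s): [2.22, 2.22, 2.57, 3.14, 3.14, 3.14].

INTERFACE

Orientations are given as [roll, pitch, yaw] about the fixed x, y, z axes, in that order (R = Rz(yaw) Ry(pitch) Rx(roll)).
In Python, from station import ctrl gives the robot as it stands. The module is installed in compiled form; this text tells all that it offers.
- The arm moves only by the shell command python3 -m jog 'ROWS' [OPENING] [FORCE]. ROWS is JSON, a list of rows, each a list of 6 numbers: the shift along the tool's x, y, z in cm, then the turn, a rotation vector about the tool's x, y, z in rad. In form: [[tx, ty, tz, ax, ay, az], ...]. A call has 1 to 8 rows; each row is the pose to reach, as a shift and turn from the pose commanded when the call began, along the tool's axes at that moment; what a row does not reach only later rows make up. A row lasts 1/10 s, in which the tool goes at most 50 mm and 8.59 degrees, less where a joint would pass 70% of its speed; a pose out of reach is approached as far as the arm can. A call with a gripper value outside its range is refused whole. OPENING is the opening in per cent of the stroke, from 0 (shut) to 100 (fully open), set as the call begins (- or left out, the last holds). The fingers move at their own pace and stop on an object; FORCE is the grip in N (left out, the last holds). Time passes only in rows, so rows that repeat a pose let the fingers close. It gives the time, the measured TCP pose, the force, the opening and the grip force at its end, in the units of the state.
- ctrl.get_obs(): the state, without advancing time (a new reading comes with each control period).
- ctrl.camera(name): name is "scene" or "top" or "wrist"; returns a dict with "img" (400x640x3 uint8, blue, green, red), "intrinsics" (3x3 intrinsics, pixels), "R" (3x3) and "t" (3): a world point X has camera coordinates R X + t. Camera axes: x right, y down, z forward; pixel columns grow to the right and rows downward; lengths in m; the calibration is good to about 2 mm. A picture is of the moment at which its call begins. There is no depth.
- ctrl.hand_in(): hands the job in; it is judged then, once.
The state is a dict: "time_s": time; "qpos": joint angles; "joint_vel": joint speeds; "tau": joint torques, N m; "ee_pos": TCP position; "eef_rot": TCP orientation; "force": force on the tool from outside, world axes, zero at the start; "moment": the same for the moment, N m; "grip_width": finger opening in m; "grip_force": force on a finger pad.
Only numpy, scipy, OpenCV 4.12 (cv2) and the standard library are available. Lean on these libraries where they do the work, as an engineer would, in place of code of your own. Each camera call takes 0.05 s, during which the arm holds its last target. There are 200 camera calls.

TASK

The pink culture dish is held down on the little shaker by two clamp screws with black knobs; one has a left-hand thread, the other a right-hand one, and nothing says which, so feel gently which way each knob gives and never force one that will not turn. Loosen both by about a quarter turn, only then draw the dish towards the front of the shaker out from under the washers, and set it down flat in the white tray without dropping it. Leave the other things on the desk where they are.

Things in the scene. Friction and masses are not known exactly. Their poses are not given: they have to be found in the camera images.
- shaker: fixed white and aluminium orbital shaker, 112 x 156 x 34 mm; origin at the centre of its underside on the desk, flat platform top 34 mm above it; z up; -x is its front (with the dial), the side to draw the dish out to; the two clamps stand 44 mm from the centre on its +y and -y sides
- dish_center (a point): centre (half-way up) of the closed pink petri dish, 61 mm diameter, 16 mm high, 30 g, on the middle of the shaker's platform; its z axis is up. It must be drawn at least 25 mm towards the shaker's front to be clear of both washers
- clamp_a_knob (a point): Knob A: grip centre (11 mm below the top) of a black ribbed round knob, 30 mm diameter, 22 mm high, vertical axis, 47 mm above the platform when tight, on one of the shaker's two clamp screws; 44 mm from the dish's centre on the shaker's +y or -y side (either may be A). It turns at most 2.5 rad loose from tight, rising 2.4 mm per rad; turning takes about 0.13 N m
- clamp_b_knob (a point): Knob B: like knob A, on the other side of the dish, with the opposite thread hand. Each knob drives its screw through a spring of 1.5 N m per rad: turned the tightening way (screw already tight) it only winds the spring up, and springs back on release; the loosening way it winds up some 0.09 rad, then the screw follows
- clamp_a_washer (a point): point on the screw axis at the underside of the round steel washer (40 mm diameter, 3.6 mm thick) under knob A, which overlaps the dish's lid by 6 mm. Underside 16 mm above the platform when tight; rises with the screw, does not turn
- clamp_b_washer (a point): point on the screw axis at the underside of the round steel washer (40 mm diameter, 3.6 mm thick) under knob B, which overlaps the dish's lid by 6 mm. Underside 16 mm above the platform when tight; rises with the screw, does not turn
- clamp_a_twist (a joint): wind-up in rad of the spring between knob A and its screw: 0 relaxed, positive when the knob is twisted counter-clockwise seen from above; x 1.5 gives the torque in N m; above 0.42 either way (0.63 N m) the clamp is damaged
- clamp_b_twist (a joint): wind-up in rad of the spring between knob B and its screw: 0 relaxed, positive when the knob is twisted counter-clockwise seen from above; x 1.5 gives the torque in N m; above 0.42 either way (0.63 N m) the clamp is damaged
- tray: fixed white open tray, 215 (x) x 203 (y) x 68 mm high; origin at the centre of its underside; flat inner floor about 3 mm above it, upright walls 2 mm thick, 68 mm high; empty
- microscope: tall fixed binocular microscope behind and to the left of the shaker, 360 x 194 x 354 mm; origin on the desk near the front of its foot; its eyepieces, 0.25 to 0.35 m above the desk, reach to within about 0.53 m of the robot's base axis: bring an arm that comes from the left past it drawn in to about 0.42 m
- stain_violet: violet dropper bottle, 32 x 32 x 99 mm, a bystander behind the shaker; origin at the centre of its underside
- stain_blue: blue dropper bottle, 32 x 32 x 99 mm, a bystander behind the shaker; origin at the centre of its underside
- timer: white round wind-up timer with a red knob, 62 x 62 x 37 mm, a bystander at the front of the desk; origin at the centre of its underside
There are look-alikes about, which are no part of the job. Of the things like the part that bears dish_center, leave any that is blue or green; of the rest the smaller one is meant.

How it is judged:
On the way, in this order (a step that is already met when the one before it is completed fails the run):
1. both clamp screws loosened (each washer raised at least 2.1 mm, about 0.9 rad of turn) with the dish still in its place (z of each of clamp_a_washer, clamp_b_washer in the frame of shaker above 0.0521 m and distance of dish_center from where it was at the start of the episode below 0.01 m), for 0.2 s.
2. the dish drawn out and lifted clear above the shaker, held in the fingers (z of dish_center in the frame of shaker above 0.07 m and contact force between the fingers and dish above 0.5 N), for 0.2 s.
At the end, for the whole second after the job is handed in: The pink dish lies flat (within 0.12 rad, right way up) and still on the floor of the tray, its centre within 85 mm (x) and 80 mm (y) of the tray's centre, released; both clamp washers still at least 2.1 mm above where they were when tight (x of dish_center in the frame of tray between -0.085 and 0.085 m and y of dish_center in the frame of tray between -0.08 and 0.08 m and z of dish_center in the frame of tray below 0.018 m and angle between dish_center's own z axis and vertical below 0.12 rad and linear speed of dish below 0.02 m/s and z of each of clamp_a_washer, clamp_b_washer in the frame of shaker above 0.0521 m and contact force between the fingers and dish below 0.05 N); the robot touches nothing.
It fails at once if a knob is forced: more than 0.63 N m (spring wound up more than 0.42 rad either way) (value of joint any of clamp_a_twist, clamp_b_twist above 0.42 rad or value of joint any of clamp_a_twist, clamp_b_twist below -0.42 rad).
It fails at once if the dish is dragged (more than 10 mm) before both clamps are loosened (distance of dish_center from where it was at the start of the episode above 0.01 m and not (z of each of clamp_a_washer, clamp_b_washer in the frame of shaker above 0.0521 m)).
It fails at once if the dish is tipped more than 0.5 rad (angle between dish_center's own z axis and vertical above 0.5 rad).
It fails at once if the dish is dropped (falls free faster than 0.7 m/s, some 25 mm) (linear speed of dish above 0.7 m/s and contact force between the fingers and dish below 0.02 N).
It fails at once if a bottle or the timer is pushed more than 30 mm or knocked over (distance of any of stain_violet, stain_blue, timer from where it was at the start of the episode above 0.03 m or angle between any of stain_violet, stain_blue, timer's own z axis and vertical above 0.5 rad).
It also fails if it takes over 72 s, if anything falls off the work surface, if the arm or the gripper's body presses on something with over 40 N, if the wrist force passes 120 N, or if a joint passes its speed limit or range.

## Working session

There is one attempt and no reset: what is moved stays moved. The work goes in short steps, Python scripts to look and compute and a shell command to move; the robot and the scene stay as the last step left them, time stands still between calls to the robot, and variables do not carry over. Pictures are saved under pics/ and viewed, at most 10 in all, crops included, and the job is handed in when it is done.

```bash
mkdir -p pics
cat > h.py <<'E'
import numpy as np, cv2, json
from station import ctrl
def snap(n,f):
    c=ctrl.camera(n); cv2.imwrite(f'pics/{f}.png',c['img'])
    np.savez(f'pics/{f}.npz',K=c['intrinsics'],R=c['R'],t=c['t']); return c
def at(f,u,v,z):
    d=np.load(f'pics/{f}.npz'); K,R,t=d['K'],d['R'],d['t']
    r=R.T@np.linalg.inv(K)@np.array([u,v,1.]); o=-R.T@t
    return o+r*(z-o[2])/r[2]
def proj(f,X):
    d=np.load(f'pics/{f}.npz'); p=d['K']@(d['R']@np.array(X)+d['t']); return p[:2]/p[2]
E
python3 - <<'E'
from h import *
a=snap('top','top0')['img']; b=snap('scene','scene0')['img']
cv2.imwrite('pics/both0.png',cv2.resize(np.vstack([a,b]),(480*1,600)))
o=ctrl.get_obs(); print(o['ee_pos'],o['eef_rot'],o['grip_width'],ctrl.tcp_to_grasp,o['time_s'])
E
```

```text
[0.17550856 0.52122141 0.40415948] [-3.14059161e+00 -8.90825846e-05  2.81678548e+00] 0.0940073463233145 0.1804 0.1
```

View pics/top0.png

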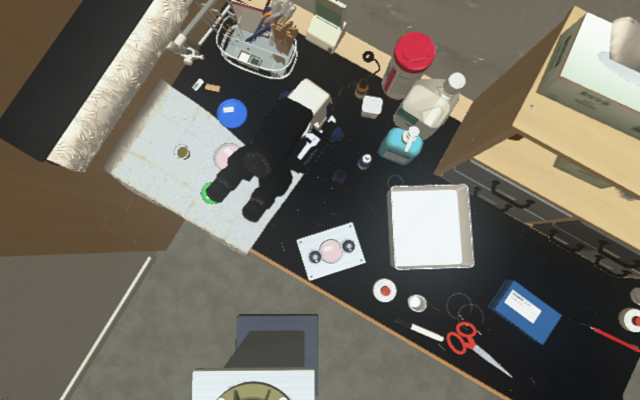

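View pics/scene0.png

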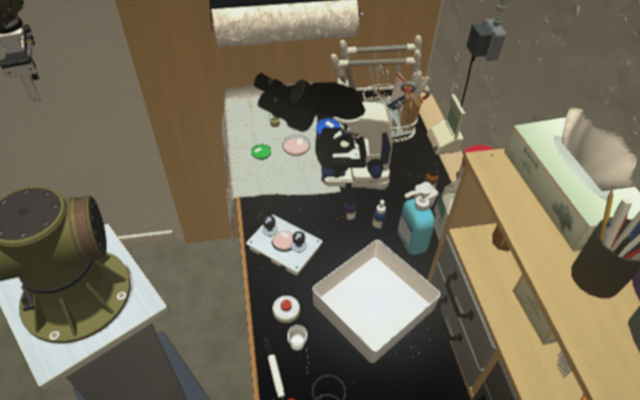

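Top view: the pink dish on the shaker is at (331,251) with knobs at about (315,257) and (348,246), and the tray is at about (430,227). Look-alikes on the mat are pink (227,156), blue (232,113) and green (210,193). The one on the shaker should be the smaller pink dish. I'll measure both and confirm in an enlarged crop.

Run:
```python
from h import *
im=cv2.imread('pics/top0.png')
hsv=cv2.cvtColor(im,cv2.COLOR_BGR2HSV)
m=cv2.inRange(hsv,(0,25,120),(12,140,255))|cv2.inRange(hsv,(165,25,120),(180,140,255))
n,l,s,c=cv2.connectedComponentsWithStats(m)
for i in range(1,n):
    if s[i,4]>60: print('pink',s[i],c[i],at('top0',*c[i],.05))
for nm,u,v,z in [('k1',315,257,.081),('k2',348.5,246,.081),('tray c',430,227,.003),('timer',384,290,.03),('dish',331,251,.05),('other pink',227,156,.016),('violet?',338,177,.0),('blue',365,161,.0)]: print(nm,at('top0',u,v,z).round(3))
for u,v in [(297,239),(359,223),(367,262),(307,280)]: print('shaker',at('top0',u,v,.034).round(3))
for u,v in [(388,186),(467,184),(474,268),(391,269)]: print('tray rim',at('top0',u,v,.068).round(3))
A=cv2.resize(im[210:310,280:400],(720,600),interpolation=cv2.INTER_CUBIC); cv2.imwrite('pics/crop0.png',A)
```

```text
pink [231   0  33  16 102] [246.43137255   6.15686275] [1.13780867 0.02684092 0.05      ]
pink [398  31  38  34  62] [422.72580645  41.59677419] [ 1.03711886 -0.46310603  0.05      ]
pink [216 146  22  23 206] [223.74757282 156.91747573] [0.70916026 0.07849145 0.05      ]
pink [321 241  20  20 241] [331.54771784 251.40248963] [ 0.45995988 -0.20594475  0.05      ]
k1 [ 0.447 -0.163  0.081]
k2 [ 0.474 -0.247  0.081]
tray c [ 0.525 -0.48   0.003]
timer [ 0.359 -0.344  0.03 ]
dish [ 0.461 -0.205  0.05 ]
other pink [0.72  0.078 0.016]
violet? [ 0.665 -0.228  0.   ]
blue [ 0.71  -0.304  0.   ]
shaker [ 0.492 -0.116  0.034]
shaker [ 0.534 -0.28   0.034]
shaker [ 0.432 -0.3    0.034]
shaker [ 0.386 -0.142  0.034]
tray rim [ 0.628 -0.353  0.068]
tray rim [ 0.634 -0.56   0.068]
tray rim [ 0.417 -0.567  0.068]
tray rim [ 0.416 -0.355  0.068]
```

View pics/crop0.png

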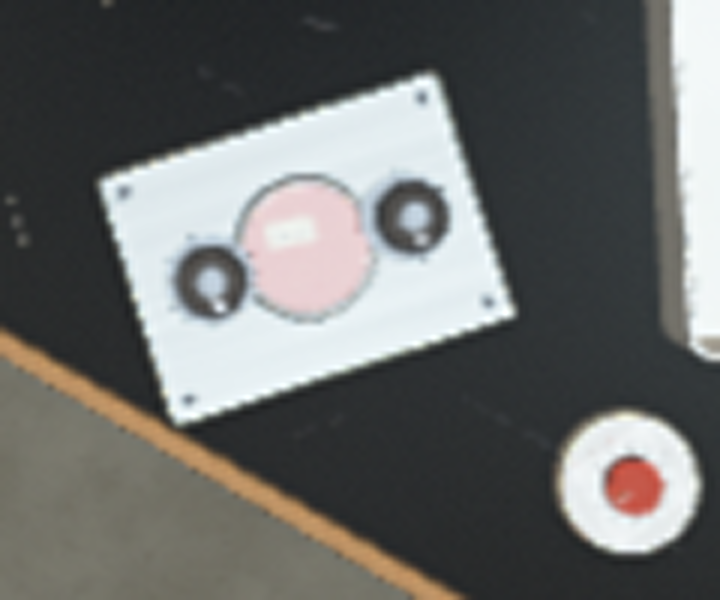

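Confirmed: the shaker dish (crop 307,247, i.e. px 331,251) is the small pink one at 20 px across. The mat's pink dish is about 23 px. The knobs lie 88 mm apart, as the description says. Next I retract, swing past the microscope and work out the rows.

```bash
cat >> h.py <<'E'
def rows(*W):
    "W: (x,y,zTCP,yaw) world targets -> rows in tool axes from the pose now (vertical tool)"
    from scipy.spatial.transform import Rotation as T
    o=ctrl.get_obs(); R=T.from_euler('xyz',o['eef_rot'])
    for w in W:
        d=R.inv().apply(np.array(w[:3])-o['ee_pos'])*100
        Q=T.from_euler('xyz',[np.pi,0,w[3]])
        print(w,'->',d.round(2),(R.inv()*Q).as_rotvec().round(3))
E
python3 - <<'E'
from h import *
o=ctrl.get_obs(); o['eef_rot']
rows((.15,.40,.405,2.817),(.34,.15,.405,2.0),(.40,-.17,.405,1.25))
for p in [(225,190),(258,210)]: print(at('top0',*p,.3))
E
```

```text
(0.15, 0.4, 0.405, 2.817) -> [ -1.45 -12.3   -0.07] [-0.001 -0.    -0.   ]
(0.34, 0.15, 0.405, 2.0) -> [-27.44 -29.93  -0.06] [-0.001  0.     0.817]
(0.4, -0.17, 0.405, 1.25) -> [-4.333e+01 -5.834e+01 -3.000e-02] [-1.000e-03  1.000e-03  1.567e+00]
[0.58309463 0.01388758 0.3       ]
[ 0.54405147 -0.05063273  0.3       ]
```

```bash
python3 -m jog '[[-1.4,-12.3,0,0,0,0],[-1.4,-12.3,0,0,0,0],[-1.4,-12.3,0,0,0,0]]' 100 && python3 -m jog '[[-26,-17.6,0,0,0,0.8],[-26,-17.6,0,0,0,0.8],[-26,-17.6,0,0,0,0.8],[-26,-17.6,0,0,0,0.8],[-26,-17.6,0,0,0,0.8],[-26,-17.6,0,0,0,0.8],[-26,-17.6,0,0,0,0.8],[-26,-17.6,0,0,0,0.8]]'
python3 - <<'E'
from h import *
rows((.40,-.15,.36,1.25),(.46,-.205,.36,1.25))
E
```

```text
time_s: 0.4
ee_pos: [0.1488, 0.3977, 0.404]
eef_rot: [-3.14, -0.0, 2.817]
force: [0.7, 0.1, 0.2]
grip_width: 0.0939
grip_force: 0.0
time_s: 1.2
ee_pos: [0.3406, 0.149, 0.4045]
eef_rot: [-3.141, 0.0, 2.013]
force: [-0.2, 0.3, 0.6]
grip_width: 0.094
grip_force: 0.0
(0.4, -0.15, 0.36, 1.25) -> [-29.57  -7.43   4.45] [-0.     0.     0.763]
(0.46, -0.205, 0.36, 1.25) -> [-37.11  -4.36   4.45] [-0.     0.     0.763]
```

```bash
python3 -m jog '[[-29.5,-7.4,0,0,0,0.76],[-29.5,-7.4,0,0,0,0.76],[-29.5,-7.4,0,0,0,0.76],[-29.5,-7.4,0,0,0,0.76],[-29.5,-7.4,0,0,0,0.76],[-29.5,-7.4,0,0,0,0.76],[-29.5,-7.4,0,0,0,0.76],[-29.5,-7.4,0,0,0,0.76]]'
python3 - <<'E'
from h import *
snap('wrist','w1')
for X in [(.447,-.163,.092),(.474,-.247,.092),(.46,-.205,.05),(.386,-.142,.034)]: print(proj('w1',X))
E
```

```text
time_s: 2.0
ee_pos: [0.4004, -0.1475, 0.4042]
eef_rot: [-3.14, -0.0, 1.256]
force: [-0.5, -0.3, 0.3]
grip_width: 0.094
grip_force: 0.0
[372.69934781 192.88609135]
[423.59521227 265.52699304]
[389.18795462 215.64109057]
[303.26523125 177.46898986]
```

View pics/w1.png

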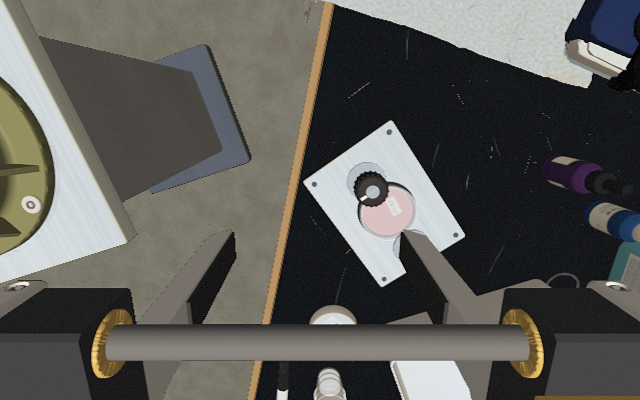

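Wrist view: knob at about (372,189), dish centre about (387,210), shaker corners (303,182), (391,121), (465,236) and (382,287). The second knob is hidden behind a finger. I'll fit the shaker pose from the corners.

Run:
```python
from h import *
C=np.array([at('w1',*p,.034) for p in [(303.5,182),(391,121),(465,236),(382,287)]]); print(C.round(4))
print('c',C.mean(0), [np.linalg.norm(C[i]-C[i-1]).round(4) for i in range(4)])
for a,b in [(0,1),(3,2)]: d=C[b]-C[a]; print('yaw',np.arctan2(d[1],d[0]))
for a,b in [(3,0),(2,1)]: d=C[b]-C[a]; print('yaw',np.arctan2(d[1],d[0])-np.pi/2)
im=cv2.imread('pics/w1.png'); hsv=cv2.cvtColor(im,cv2.COLOR_BGR2HSV)
w=im[160:220,345:400].max(2)<75
ys,xs=np.nonzero(w); print('knob dark',xs.min()+345,xs.max()+345,ys.min()+160,ys.max()+160)
for z in (.081,.092): print(at('w1',372,189,z))
```

```text
[[ 0.3847 -0.1467  0.034 ]
 [ 0.489  -0.114   0.034 ]
 [ 0.5357 -0.2604  0.034 ]
 [ 0.4315 -0.2937  0.034 ]]
c [ 0.46023845 -0.20369602  0.034     ] [np.float64(0.1542), np.float64(0.1094), np.float64(0.1537), np.float64(0.1094)]
yaw 0.30416734988686495
yaw 0.3091891337517473
yaw 0.3087545334747701
yaw 0.3085886930969308
knob dark 354 399 171 219
[ 0.44821195 -0.16261123  0.081     ]
[ 0.44736207 -0.15934503  0.092     ]
```

Run:
```python
from h import *
rows((.447,-.162,.33,1.22),(.447,-.162,.2614,1.22))
```

```text
(0.447, -0.162, 0.33, 1.22) -> [-0.03  4.92  7.43] [-0.001 -0.     0.037]
(0.447, -0.162, 0.2614, 1.22) -> [-0.03  4.93 14.29] [-0.001 -0.     0.037]
```

```bash
python3 -m jog '[[0,4.9,4.0,0,0,0.04],[0,4.9,7.4,0,0,0.04],[0,4.9,10.5,0,0,0.04],[0,4.9,13,0,0,0.04],[0,4.9,14.3,0,0,0.04],[0,4.9,14.3,0,0,0.04]]' && python3 -m jog '[[0,0,0,0,0,0],[0,0,0,0,0,0],[0,0,0,0,0,0],[0,0,0,0,0,0],[0,0,0,0,0,0],[0,0,0,0,0,0],[0,0,0,0,0,0],[0,0,0,0,0,0]]' 15 15 && python3 -c "
from station import ctrl
o=ctrl.get_obs();print(o['qpos'],o['force'],o['moment'],o['grip_force'])"
```

```text
time_s: 2.65
ee_pos: [0.4469, -0.1614, 0.2608]
eef_rot: [-3.139, -0.0, 1.219]
force: [0.4, -0.1, 0.4]
grip_width: 0.0939
grip_force: 0.0
time_s: 3.45
ee_pos: [0.4469, -0.1628, 0.2616]
eef_rot: [-3.142, -0.0, 1.217]
force: [0.3, -0.1, -0.3]
grip_width: 0.0336
grip_force: 0.0
[-4.26384669e-01  3.16414551e-01  1.86841908e+00  2.49461071e-05
  9.56799583e-01 -7.23242256e-02] [ 0.3074389  -0.10495034 -0.25546101] [-0.00030718  0.02529329  0.02042829] 0.0
```

```bash
python3 -m jog '[[0,0,0,0,0,0],[0,0,0,0,0,0],[0,0,0,0,0,0],[0,0,0,0,0,0]]' 15 15 && python3 -c "
from station import ctrl
o=ctrl.get_obs();print(o['force'],o['moment'],o['grip_force'])" && python3 -m jog '[[0,0,0,0,0,0.06],[0,0,0,0,0,0.12],[0,0,0,0,0,0.12],[0,0,0,0,0,0.12]]' && python3 -c "
from station import ctrl
o=ctrl.get_obs();print(o['force'],o['moment'],o['grip_force'])" && python3 -m jog '[[0,0,0,0,0,0.06],[0,0,0,0,0,0.06],[0,0,0,0,0,0.06]]' && python3 -c "
from station import ctrl
o=ctrl.get_obs();print(o['force'],o['moment'],o['grip_force'])"
```

```text
time_s: 3.85
ee_pos: [0.4469, -0.1628, 0.2616]
eef_rot: [3.142, 0.0, 1.217]
force: [0.2, -1.2, -0.0]
grip_width: 0.0294
grip_force: 15.0
[ 0.2127378  -1.23997186 -0.04412956] [-0.1108608   0.01920067  0.01348038] 14.99986538052326
time_s: 4.25
ee_pos: [0.4468, -0.1627, 0.2616]
eef_rot: [-3.141, 0.0, 1.099]
force: [-0.2, 0.4, 0.6]
grip_width: 0.0296
grip_force: 15.0
[-0.24126769  0.44442582  0.58341418] [-0.00739259  0.27038434  0.17253463] 15.000119306787383
time_s: 4.55
ee_pos: [0.4468, -0.1627, 0.2616]
eef_rot: [-3.141, 0.0, 1.039]
force: [-1.5, 0.1, 1.1]
grip_width: 0.0294
grip_force: 15.0
[-1.51497726  0.08141892  1.06445364] [0.043974   0.42424304 0.25694863] 15.000215367763303
```

Clockwise only winds the spring (0.17 then 0.26 N m, 1.5 N m/rad), so this knob loosens counter-clockwise. That is -z in the tool frame.

```bash
python3 -m jog '[[0,0,0,0,0,-0.12],[0,0,0,0,0,-0.24],[0,0,0,0,0,-0.36],[0,0,-0.02,0,0,-0.44],[0,0,-0.02,0,0,-0.44]]' && python3 -c "
from station import ctrl
o=ctrl.get_obs();print(o['force'],o['moment'],o['grip_force'])"
```

```text
time_s: 5.05
ee_pos: [0.447, -0.1628, 0.262]
eef_rot: [3.141, 0.0, 1.479]
force: [0.8, -0.2, 0.8]
grip_width: 0.0295
grip_force: 15.0
[ 0.83575635 -0.24442817  0.8085086 ] [-0.08726094 -0.1601365  -0.14917873] 14.999233927665045
```

```bash
python3 -m jog '[[0,0,-0.03,0,0,-0.14],[0,0,-0.07,0,0,-0.28],[0,0,-0.1,0,0,-0.42],[0,0,-0.13,0,0,-0.56],[0,0,-0.17,0,0,-0.7],[0,0,-0.2,0,0,-0.84],[0,0,-0.24,0,0,-0.98],[0,0,-0.26,0,0,-1.06]]' && python3 -c "
from station import ctrl
o=ctrl.get_obs();print(o['force'],o['moment'],o['qpos'])"
python3 -m jog '[[0,0,0,0,0,0],[0,0,0,0,0,0],[0,0,0,0,0,0],[0,0,0,0,0,0],[0,0,0,0,0,0]]' 95
python3 - <<'E'
from h import *
o=ctrl.get_obs(); print(o['moment'])
rows((.4469,-.1628,.33,1.22),(.4735,-.246,.33,1.22),(.4735,-.246,.2614,1.22))
E
```

```text
time_s: 5.85
ee_pos: [0.4474, -0.1625, 0.2646]
eef_rot: [3.14, 0.002, 2.54]
force: [8.3, 4.5, -1.6]
grip_width: 0.0295
grip_force: 15.0
[ 8.33610009  4.54593831 -1.63245155] [ 0.91378931 -1.67750664 -0.15246744] [-4.25606840e-01  3.11984141e-01  1.86580983e+00  1.81570483e-03
  9.61582434e-01 -1.39598123e+00]
time_s: 6.35
ee_pos: [0.4468, -0.1628, 0.2644]
eef_rot: [-3.142, -0.0, 2.536]
force: [0.2, -0.1, -0.1]
grip_width: 0.0658
grip_force: 0.0
[-0.04730507  0.02637997  0.02175049]
(0.4469, -0.1628, 0.33, 1.22) -> [-0.    0.   -6.56] [-0.    -0.     1.316]
(0.4735, -0.246, 0.33, 1.22) -> [-6.93 -5.32 -6.56] [-0.    -0.     1.316]
(0.4735, -0.246, 0.2614, 1.22) -> [-6.93 -5.32  0.3 ] [-0.    -0.     1.316]
```

```bash
python3 -m jog '[[0,0,-3,0,0,0],[0,0,-6.5,0,0,0.15],[-2,-1.5,-6.5,0,0,0.3],[-4.5,-3.5,-6.5,0,0,0.45],[-6.9,-5.3,-6.5,0,0,0.6],[-6.9,-5.3,-6.5,0,0,0.75],[-6.9,-5.3,-6.5,0,0,0.9],[-6.9,-5.3,-6.5,0,0,1.05]]'
python3 - <<'E'
from h import *
rows((.4735,-.246,.33,1.22),(.4735,-.246,.2614,1.22))
E
```

```text
time_s: 7.15
ee_pos: [0.4734, -0.2459, 0.3292]
eef_rot: [-3.141, -0.0, 1.48]
force: [-0.5, 0.2, -0.4]
grip_width: 0.0892
grip_force: 0.0
(0.4735, -0.246, 0.33, 1.22) -> [-0.01  0.01 -0.08] [-0.   -0.    0.26]
(0.4735, -0.246, 0.2614, 1.22) -> [-0.02  0.01  6.78] [-0.   -0.    0.26]
```

```bash
python3 -m jog '[[0,0,2.5,0,0,0.13],[0,0,5,0,0,0.26],[0,0,6.8,0,0,0.26],[0,0,6.8,0,0,0.26]]' && python3 -m jog '[[0,0,0,0,0,0],[0,0,0,0,0,0],[0,0,0,0,0,0],[0,0,0,0,0,0],[0,0,0,0,0,0],[0,0,0,0,0,0],[0,0,0,0,0,0],[0,0,0,0,0,0]]' 15 15 && python3 -m jog '[[0,0,0,0,0,0],[0,0,0,0,0,0],[0,0,0,0,0,0],[0,0,0,0,0,0]]' && python3 -m jog '[[0,0,0,0,0,0.06],[0,0,0,0,0,0.12],[0,0,0,0,0,0.18],[0,0,0,0,0,0.18],[0,0,0,0,0,0.18]]' && python3 -c "
from station import ctrl
o=ctrl.get_obs();print(o['force'],o['moment'],o['grip_force'])"
```

```text
time_s: 7.55
ee_pos: [0.473, -0.2454, 0.2593]
eef_rot: [-3.138, -0.001, 1.227]
force: [1.2, 0.0, -0.4]
grip_width: 0.0893
grip_force: 0.0
time_s: 8.35
ee_pos: [0.4735, -0.2456, 0.2615]
eef_rot: [3.141, 0.0, 1.227]
force: [1.6, -0.4, 0.6]
grip_width: 0.0296
grip_force: 15.0
time_s: 8.75
ee_pos: [0.4735, -0.2456, 0.2615]
eef_rot: [3.141, 0.0, 1.227]
force: [1.4, -1.3, 0.3]
grip_width: 0.0296
grip_force: 15.0
time_s: 9.25
ee_pos: [0.4735, -0.2456, 0.2616]
eef_rot: [3.141, 0.0, 1.049]
force: [-0.3, 0.0, 2.7]
grip_width: 0.0294
grip_force: 15.0
[-0.30993365  0.00889162  2.71171991] [-0.04247743  0.03077421  0.14154488] 15.000394957023673
```

Turned 0.18 rad clockwise, the torque saturates at 0.14 N m (0.27 if it were tight). So knob 2 loosens clockwise and I continue that way.

```bash
python3 -m jog '[[0,0,-0.04,0,0,0.14],[0,0,-0.08,0,0,0.28],[0,0,-0.12,0,0,0.42],[0,0,-0.16,0,0,0.56],[0,0,-0.19,0,0,0.7],[0,0,-0.22,0,0,0.84],[0,0,-0.26,0,0,0.98],[0,0,-0.29,0,0,1.12]]' && python3 -c "
from station import ctrl
o=ctrl.get_obs();print(o['force'],o['moment'],o['qpos'])"
python3 -m jog '[[0,0,0,0,0,0],[0,0,0,0,0,0],[0,0,0,0,0,0],[0,0,0,0,0,0],[0,0,0,0,0,0]]' 100
python3 - <<'E'
from h import *
o=ctrl.get_obs(); print(o['moment'])
rows((.46,-.204,.36,1.22))
E
python3 -m jog '[[0,0,-4,0,0,0],[0,0,-7,0,0,0],[0,0,-10,0,0,0],[0,0,-10,0,0,0]]'
python3 - <<'E'
from h import *
for dy in (np.pi/2,-np.pi/2): rows((.46,-.204,.36,.308+dy),(.36,-.236,.36,.308+dy))
E
```

```text
time_s: 10.05
ee_pos: [0.4735, -0.2455, 0.2643]
eef_rot: [-3.141, 0.0, -0.077]
force: [0.6, 1.9, 2.0]
grip_width: 0.0294
grip_force: 15.0
[0.57886078 1.90225198 2.04290832] [0.30501109 0.03077189 0.12560684] [-5.47008133e-01  4.23891911e-01  1.70614979e+00  2.46808608e-04
  1.01185852e+00  1.10082950e+00]
time_s: 10.55
ee_pos: [0.4735, -0.2456, 0.2643]
eef_rot: [-3.142, 0.0, -0.072]
force: [0.3, -0.1, -0.3]
grip_width: 0.0664
grip_force: 0.0
[ 0.03954574  0.15960567 -0.06536565]
(0.46, -0.204, 0.36, 1.22) -> [-1.64 -4.05 -9.57] [-0.     0.    -1.292]
time_s: 10.95
ee_pos: [0.4737, -0.2457, 0.3683]
eef_rot: [3.139, -0.006, -0.072]
force: [0.6, 0.3, -1.2]
grip_width: 0.0936
grip_force: 0.0
(0.46, -0.204, 0.36, 1.8787963267948966) -> [-1.68 -4.07  0.81] [ 7.000e-03 -1.000e-03 -1.951e+00]
(0.36, -0.236, 0.36, 1.8787963267948966) -> [-11.42  -0.15   0.76] [ 7.000e-03 -1.000e-03 -1.951e+00]
(0.46, -0.204, 0.36, -1.2627963267948965) -> [-1.68 -4.07  0.81] [-1.00e-03 -7.00e-03  1.19e+00]
(0.36, -0.236, 0.36, -1.2627963267948965) -> [-11.42  -0.15   0.76] [-1.00e-03 -7.00e-03  1.19e+00]
```

```bash
python3 -m jog '[[0,0,0,0,0,-0.14],[-1.7,-4,0,0,0,-0.28],[-1.7,-4,0,0,0,-0.42],[-1.7,-4,0,0,0,-0.56],[-1.7,-4,0,0,0,-0.7],[-1.7,-4,0,0,0,-0.84],[-1.7,-4,0,0,0,-0.98],[-1.7,-4,0,0,0,-1.12]]' && python3 -m jog '[[0,0,0,0,0,-0.14],[0,0,0,0,0,-0.28],[0,0,0,0,0,-0.42],[0,0,0,0,0,-0.56],[0,0,0,0,0,-0.7],[0,0,0,0,0,-0.83],[0,0,0,0,0,-0.83]]'
python3 - <<'E'
from h import *
rows((.46,-.204,.28,1.879),(.46,-.204,.236,1.879))
a=snap('top','top2')['img']; snap('wrist','w2')
s=snap('scene','s2')['img']
w=cv2.imread('pics/w2.png')
cv2.imwrite('pics/c2.png',np.vstack([w[:,:],cv2.resize(s[200:280,240:368],(320,200),interpolation=cv2.INTER_CUBIC)[:, :].repeat(2,1)[:, :640]]))
print(proj('w2',(.46,-.204,.05)),proj('w2',(.4467,-.1622,.095)),proj('w2',(.4735,-.2458,.095)))
E
```

```text
time_s: 11.75
ee_pos: [0.4594, -0.2044, 0.3635]
eef_rot: [-3.141, 0.0, 1.053]
force: [-0.4, 0.4, -0.5]
grip_width: 0.094
grip_force: 0.0
time_s: 12.45
ee_pos: [0.4594, -0.2044, 0.3636]
eef_rot: [-3.141, -0.001, 1.88]
force: [0.3, -0.6, 0.8]
grip_width: 0.094
grip_force: 0.0
(0.46, -0.204, 0.28, 1.879) -> [0.02 0.08 8.36] [-0.001 -0.001  0.001]
(0.46, -0.204, 0.236, 1.879) -> [ 0.02  0.08 12.76] [-0.001 -0.001  0.001]
[318.68090959 192.14126816] [318.73528383 150.34349494] [319.19380261 259.2360143 ]
```

View pics/c2.png

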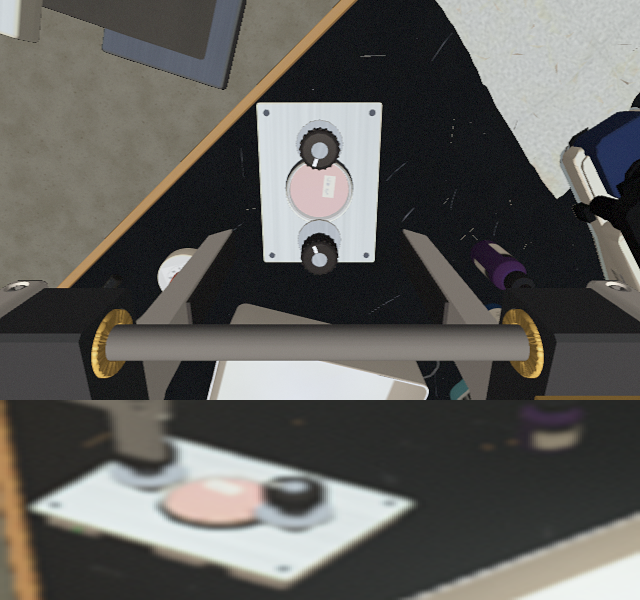

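Dish centred at (319,188) between the fingers, both knobs raised at (319,150) and (319,258), everything aligned. Descend and grip the dish front to back.

```bash
python3 -m jog '[[0,0.1,4,0,0,0],[0,0.1,8,0,0,0],[0,0.1,10.5,0,0,0],[0,0.1,11.8,0,0,0],[0,0.1,12.4,0,0,0],[0,0.1,12.8,0,0,0],[0,0.1,12.8,0,0,0]]' && python3 -m jog '[[0,0,0,0,0,0],[0,0,0,0,0,0],[0,0,0,0,0,0],[0,0,0,0,0,0],[0,0,0,0,0,0],[0,0,0,0,0,0],[0,0,0,0,0,0],[0,0,0,0,0,0]]' 45 12
```

```text
time_s: 13.3
ee_pos: [0.4606, -0.2043, 0.2369]
eef_rot: [3.141, 0.001, 1.876]
force: [0.1, 0.3, -0.6]
grip_width: 0.0943
grip_force: 0.0
time_s: 14.1
ee_pos: [0.4605, -0.2042, 0.2365]
eef_rot: [3.141, 0.0, 1.877]
force: [-0.3, 0.5, 3.9]
grip_width: 0.0594
grip_force: 12.0
```

```bash
python3 -m jog '[[0,-0.4,0,0,0,0],[0,-1.2,0,0,0,0],[0,-2,0,0,0,0],[0,-2.8,0,0,0,0],[0,-3.6,0,0,0,0],[0,-4.2,0,0,0,0],[0,-4.6,0,0,0,0],[0,-4.6,0,0,0,0]]' && python3 -m jog '[[0,0,-0.4,0,0,0],[0,0,-1.4,0,0,0],[0,0,-2.8,0,0,0],[0,0,-4.2,0,0,0],[0,0,-5.6,0,0,0],[0,0,-7,0,0,0],[0,0,-8,0,0,0],[0,0,-8,0,0,0]]'
python3 - <<'E'
from h import *
snap('wrist','w3')
rows((.40,-.222,.36,1.571),(.525,-.46,.36,1.571))
E
```

```text
time_s: 14.9
ee_pos: [0.416, -0.2183, 0.2364]
eef_rot: [-3.141, -0.0, 1.877]
force: [-4.5, -2.3, 7.0]
grip_width: 0.0591
grip_force: 12.0
time_s: 15.7
ee_pos: [0.4167, -0.218, 0.3177]
eef_rot: [3.14, 0.002, 1.877]
force: [-0.2, 0.3, -0.7]
grip_width: 0.0589
grip_force: 12.0
(0.4, -0.222, 0.36, 1.571) -> [ 0.11 -1.7  -4.33] [0.001 0.001 0.306]
(0.525, -0.46, 0.36, 1.571) -> [-26.35   3.05  -4.31] [0.001 0.001 0.306]
```

View pics/w3.png

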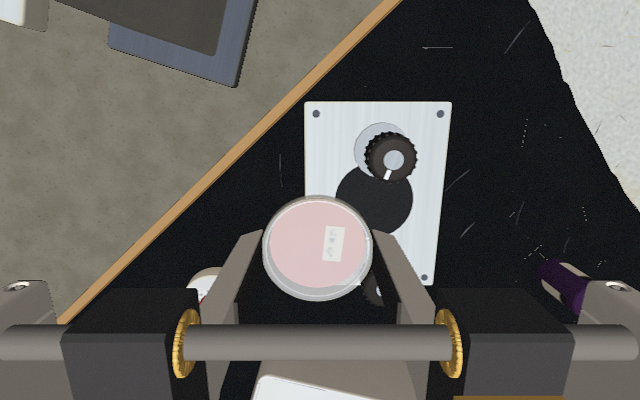

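The dish is held flat at (318,248) with both clamps clear of it. Carry it to the tray centre (about 0.52, -0.455).

```bash
python3 -m jog '[[-1,0.1,-1,0,0,0],[-4,0.5,-2,0,0,0],[-8,1,-2,0,0,0],[-12,1.5,-2,0,0,0],[-16,2,-2,0,0,0],[-20,2.4,-2,0,0,0],[-23.5,2.8,-2,0,0,0],[-26,3,-2,0,0,0]]' && python3 -m jog '[[0,0,0,0,0,0],[0,0,2,0,0,0],[0,0,5,0,0,0],[0,0,8,0,0,0],[0,0,10.5,0,0,0],[0,0,11.5,0,0,0],[0,0,11.7,0,0,0],[0,0,11.7,0,0,0]]'
python3 - <<'E'
from h import *
snap('wrist','w4'); print(ctrl.get_obs()['force'])
E
```

```text
time_s: 16.55
ee_pos: [0.5238, -0.4587, 0.3346]
eef_rot: [-3.141, -0.002, 1.876]
force: [0.3, -0.6, 1.5]
grip_width: 0.0592
grip_force: 12.0
time_s: 17.35
ee_pos: [0.5236, -0.4568, 0.2202]
eef_rot: [3.141, 0.001, 1.877]
force: [0.9, -0.6, 0.1]
grip_width: 0.0591
grip_force: 12.0
[0.52311825 0.03689322 0.59387764]
```

View pics/w4.png

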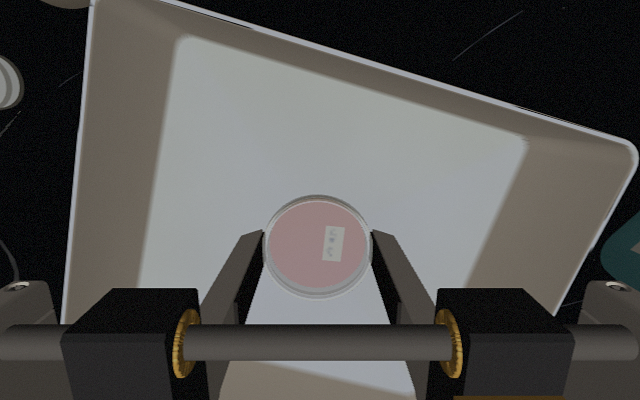

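Dish at (318,246), well inside the tray floor. Lower it gently, watching the force.

```bash
python3 -m jog '[[0,0,0.4,0,0,0],[0,0,0.8,0,0,0],[0,0,1.1,0,0,0],[0,0,1.2,0,0,0],[0,0,1.3,0,0,0],[0,0,1.3,0,0,0],[0,0,1.3,0,0,0]]' && python3 -m jog '[[0,0,0.05,0,0,0],[0,0,0.1,0,0,0],[0,0,0.15,0,0,0],[0,0,0.15,0,0,0]]'
```

```text
time_s: 18.1
ee_pos: [0.5235, -0.4569, 0.2065]
eef_rot: [3.142, 0.0, 1.877]
force: [-0.5, 0.2, 0.3]
grip_width: 0.0595
grip_force: 12.0
time_s: 18.5
ee_pos: [0.5235, -0.4569, 0.2051]
eef_rot: [3.142, 0.0, 1.877]
force: [-2.2, 0.8, 3.5]
grip_width: 0.0592
grip_force: 12.0
```

Contact at 0.205, force about 3.5 N. Release, rise and check.

```bash
python3 -m jog '[[0,0,0,0,0,0],[0,0,0,0,0,0],[0,0,0,0,0,0],[0,0,0,0,0,0],[0,0,0,0,0,0]]' 100 && python3 -m jog '[[0,0,-1,0,0,0],[0,0,-4,0,0,0],[0,0,-8,0,0,0],[0,0,-12,0,0,0],[0,0,-16,0,0,0],[0,0,-16,0,0,0],[0,0,-16,0,0,0]]'
python3 - <<'E'
from h import *
snap('wrist','w5'); im=cv2.imread('pics/w5.png'); hsv=cv2.cvtColor(im,cv2.COLOR_BGR2HSV)
t=snap('top','t5')['img']; cv2.imwrite('pics/c5.png',np.vstack([im,cv2.resize(t[200:300,290:450],(320,200)).repeat(2,1)]))
E
```

```text
time_s: 19.0
ee_pos: [0.5235, -0.4569, 0.2048]
eef_rot: [-3.142, -0.0, 1.877]
force: [0.3, -0.1, -0.5]
grip_width: 0.0932
grip_force: 0.0
time_s: 19.7
ee_pos: [0.5234, -0.4568, 0.3661]
eef_rot: [3.141, 0.002, 1.877]
force: [-0.7, -0.1, -0.8]
grip_width: 0.0941
grip_force: 0.0
```

View pics/c5.png

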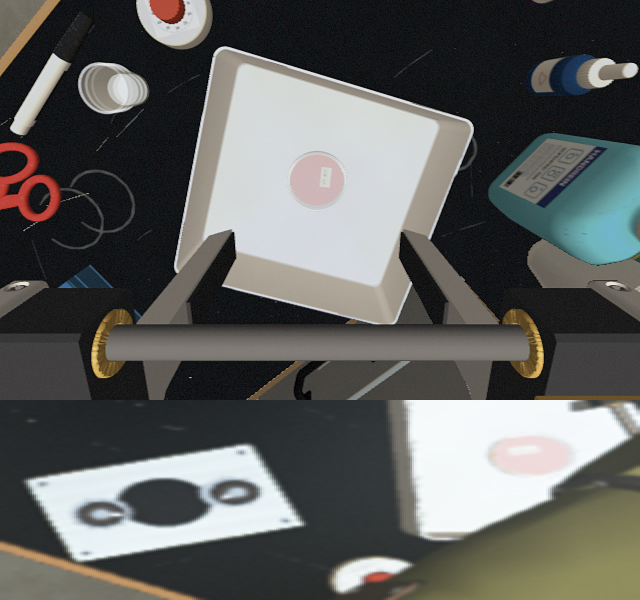

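The dish lies flat and released at (317,180), mid-tray. The gripper is clear and the bystanders are in place.

```bash
python3 -c "
from station import ctrl
print(ctrl.hand_in())"
```

```text
the job is handed in; nothing more can be done
None
```

I loosened both clamps by about 1.2 rad each (the +y knob counter-clockwise, the -y knob clockwise), drew the pink dish out to the front, set it flat and released in the middle of the tray, and handed the job in at about 20 s; the hand-in call returned no verdict.

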